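Bring the wide plaster roll to the front of the rotary organiser

ROBOT

A 6-joint arm with a two-finger parallel gripper is mounted at the origin on a cart in front of the work surface, level with it; the furniture and walls round the work are solid. World frame = base frame: x ahead of the robot, y to its left, z up, the work surface at z = 0. Lengths are in m, angles in rad, forces in N, time in s.
With the tool pointing down it reaches from about 0.225 to 0.875 m from the base axis. Payload 3.4 kg.
Tool frame: the origin (TCP) lies at the very end of the fingers, on their centre line; the grasp point (between the pads) lies behind it (manip.grasp_offset is the z of the grasp point in the tool frame, in m); z points along the fingers, y is the line along which they close (so a half turn about z gives the same grasp; the last joint's range is limited). The gripper opens to 85 mm and grips with 20 to 120 N. Pads are 22 mm wide; open, the fingers measure 114 mm over their backs; the gripper's body (76 mm by 85 mm) begins 54 mm behind the grasp point. The pads swing forward as they close: fully open they stand 13 mm farther back than shut.
Start: joints at [-1.432, 0.276, 1.505, -0, 1.361, -0.121], TCP at [0.148, -0.556, 0.231] pointing down, gripper open.
Joint ranges: [-2.89, 2.89], [-0.75, 2.08], [0.22, 2.7], [-1.18, 4.32], [0.11, 2.71], [-2.7, 2.7]. Speed limits (rad/s): [2.57, 2.57, 3.14, 3.14, 3.14, 3.14].

INTERFACE

Orientations are given as a unit quaternion [w, x, y, z].
In Python, from rig import manip gives the robot as it stands.
- The arm moves only by the shell command python3 -m pendant 'ROWS' [FORCE]. ROWS is JSON, a list of rows, each an object of numbers: "dx", "dy", "dz": the shift along the tool's x, y, z in m; "rx", "ry", "rz": the turn, a rotation vector about the tool's x, y, z in degrees; "hand": the finger opening in m, from 0 to 0.0854. In form: [{"dx": .., "dy": .., "dz": .., "rx": .., "ry": .., "rz": .., "hand": ..}, ...]. A call has 1 to 12 rows; each row shifts and turns the commanded pose from where the row before left it, along the tool's axes as they then stand; what a row does not reach is not made up. A row lasts 1/12 s, in which the tool goes at most 41.7 mm and 7.16 degrees, less where a joint would pass 70% of its speed; a pose out of reach is approached as far as the arm can. A call is refused whole if a number of a shift passes 0.0417 or a number of a turn 7.16, either way. A call with a gripper value outside its range is refused whole. The fingers move at their own pace and stop on an object; FORCE is the grip in N (left out, the last holds). Time passes only in rows, so rows that do not move let the fingers close. It gives the time, the measured TCP pose, the force, the opening and the grip force at its end, in the units of the state.
- manip.get_state(): the state, without advancing time (a new reading comes with each control period).
- manip.get_image(name): name is "scene" or "top" or "wrist"; returns a dict with "frame" (400x640x3 uint8, red, green, blue), "fx", "fy", "cx", "cy" (pixels), "position" and "attitude" of the camera in the world; the wrist camera has in their place "mount" (4x4, takes a point from camera to tool coordinates, whose origin is the TCP and whose axes are the flange's). Camera axes: x right, y up, looking along -z (the intrinsics and any distortion apply to the point x, -y, -z); pixel columns grow to the right and rows downward; lengths in m; the calibration is good to about 2 mm. A picture is of the moment at which its call begins: read the wrist's pose just before it. There is no depth.
- manip.sign_off(): hands the job in; it is judged then, once.
The state is a dict: "clock": time; "qpos": joint angles; "qd": joint speeds; "effort": joint torques, N m; "position": TCP position; "ee_rot": TCP orientation; "contact_force": force on the tool from outside, world axes, zero at the start; "moment": the same for the moment, N m; "width": finger opening in m; "gripper_force": force on a finger pad.
Only numpy, scipy, OpenCV 4.12 (cv2) and the standard library are available. Lean on these libraries where they do the work, as an engineer would, in place of code of your own. Each camera call takes 0.05 s, during which the arm holds its last target. There are 200 camera calls.

TASK

Bring the wide plaster roll to the open front of the rotary supply organiser: push the knob of its bolt outwards to unlock the turntable, push the turntable round by the finger pegs on its rim until the bay with the wide roll faces the front, then push the bolt fully home into its notch so that it is locked again. Only push with the fingertips; grip and lift nothing, do not touch or upset what is in the bays, and leave the things on the table where they are.

Things in the scene. Friction and masses are not known exactly. Their poses are not given: they have to be found in the camera images.
- organiser: fixed grey round foot of the rotary organiser, radius 160 mm, 12 high. Origin: centre of its underside, on the turning axis; z up. Its own -x axis points to its front, the open side (roughly towards the robot). Behind, from 95 to 265 degrees off the front, stands a fixed half-round guard, inner radius 154 mm, 4 thick, top 85 mm above the table
- hub_top (a point): top centre of the turntable's hub (radius 24 mm), 70 mm above the table, on the axis. The white turntable has radius 145 mm, flat top at 32 mm, and six equal bays, their contents about 75 mm from the axis. Radial walls 3 mm thick, top at 54 mm, part the bays and end 126 mm from the axis. The edge has a notch in the middle of each bay
- peg_1 (a point): top centre of one of the six upright steel finger pegs, 12 mm diameter, 130 mm from the axis at the outer ends of the walls, from 32 to 68 mm above the table; turns with the turntable. The others stand every 60 degrees round. With turntable angle q this one stands 30 degrees + q counter-clockwise (from above) from the organiser's front direction
- turntable (a joint): angle of the turntable in rad, counter-clockwise positive seen from above, 0 at the start; turns without limit either way with light friction (about 1 N at a peg) and stops soon after it is let go. At every multiple of 60 degrees a bay faces the front exactly and a notch stands before the bolt
- bolt (a joint): travel of the sliding bolt in m: 0 = fully home in a notch (locked, as at the start), 0.018 = fully drawn out, at its stop. It slides straight outwards from the turning axis, 60 degrees clockwise (from above) from the organiser's front direction, so on the left of the front seen from the robot, and stays where left (friction 1.5 N). The turntable is free above 0.016
- bolt_knob (a point): top centre of the bolt's upright dark steel knob, 16 mm diameter, from 36 to 70 mm above the table; moves with the bolt: 177 mm from the turning axis when home, 195 mm when drawn out. The bolt's two steel guides, 151 to 161 mm and 211 to 221 mm from the axis, are 37 mm high
- bolt_nose (a point): tip of the bolt's round nose, 25 mm above the table; 130 mm from the axis when home, 148 mm when drawn. The bolt is 9 mm thick; the notches are 13 mm wide with rounded corners: pushed in when the turntable is up to 3 degrees off, it draws the turntable true; farther off it stops against the rim, 13 mm or more short of home
- front_bay (a point): fixed point (does not turn) at the height of the turntable's top, 75 mm from the axis straight to the front: where the contents of the bay that faces front stand
- wide_roll: the wide roll of skin-coloured plaster tape, 52 mm diameter, 25 high (the largest roll), lying flat in one of the bays that does not face front at the start; origin at the centre of its underside
- narrow_roll_a: narrow roll of skin-coloured plaster tape, 42 mm diameter, 12 high, lying flat in a bay; origin at the centre of its underside
- narrow_roll_b: narrow roll of skin-coloured plaster tape, 42 mm diameter, 12 high, lying flat in a bay; origin at the centre of its underside
- vial_front: small white injection vial with a coloured cap, 23 mm diameter, 49 tall, standing in a bay; origin at the centre of its underside, z up; in the front bay at the start
- vial_b: small white injection vial with a coloured cap, 23 mm diameter, 49 tall, standing in a bay; origin at the centre of its underside, z up
- vial_c: small white injection vial with a coloured cap, 23 mm diameter, 49 tall, standing in a bay; origin at the centre of its underside, z up
- stapler: dark blue stapler, 148 x 36 x 45 mm, on the table; bystander
- thermometer: white digital thermometer, 139 x 19 x 12 mm, flat on the table; bystander
- marker: white marker pen with a blue cap, 138 x 12 x 14 mm, flat on the table; bystander
- needle_pack: needle in a flat peel pack, 85 x 34 x 10 mm, on the table; bystander
There are look-alikes about, which are no part of the job. What is shaped like the wide_roll but green or purple is not meant.

How it is judged:
On the way, in this order (a step that is already met when the one before it is completed fails the run):
1. the bolt is pushed out of its notch (value of joint bolt above 0.013 m), for 0.1 s.
2. the bay with the wide roll is turned to the front while the bolt is drawn (x of wide_roll in the frame of organiser below -0.04 m and y of wide_roll in the frame of organiser between -0.035 and 0.035 m and value of joint bolt above 0.01 m), for 0.1 s.
At the end, for the whole second after the job is handed in: The wide roll lies in the bay that faces the front (its centre more than 40 mm in front of the turning axis and within 35 mm either side of the front line), the bolt is home to within 4 mm (which only a notch lets it be), and turntable and roll are at rest (x of wide_roll in the frame of organiser below -0.04 m and y of wide_roll in the frame of organiser between -0.035 and 0.035 m and value of joint bolt below 0.004 m and velocity of joint turntable between -0.05 and 0.05 rad/s and linear speed of wide_roll below 0.02 m/s); the robot touches nothing.
It fails at once if something in the bays is lifted or falls off the turntable (height (world z) of any of vial_front, wide_roll, vial_b, narrow_roll_a, vial_c, narrow_roll_b above 0.05 m or height (world z) of any of vial_front, wide_roll, vial_b, narrow_roll_a, vial_c, narrow_roll_b below 0.022 m).
It fails at once if a vial is tipped (angle between any of vial_front, vial_b, vial_c's own z axis and vertical above 0.5 rad).
It fails at once if the robot touches the contents of a bay (more than 1 N) (contact force between any of the fingers, the arm and vial_front above 1 N or contact force between any of the fingers, the arm and wide_roll above 1 N or contact force between any of the fingers, the arm and vial_b above 1 N or contact force between any of the fingers, the arm and narrow_roll_a above 1 N or contact force between any of the fingers, the arm and vial_c above 1 N or contact force between any of the fingers, the arm and narrow_roll_b above 1 N).
It fails at once if a bystander on the table is moved by more than 20 mm (distance of any of stapler, thermometer, marker, needle_pack from where it was at the start of the episode above 0.02 m).
It also fails if it takes over 67 s, if anything falls off the work surface, if the arm or the gripper's body presses on something with over 40 N, if the wrist force passes 120 N, or if a joint passes its speed limit or range.

## Working session

There is one attempt and no reset: what is moved stays moved. The work goes in short steps, Python scripts to look and compute and a shell command to move; the robot and the scene stay as the last step left them, time stands still between calls to the robot, and variables do not carry over. Pictures are saved under pics/ and viewed, at most 10 in all, crops included, and the job is handed in when it is done.

```bash
mkdir -p pics
python3 - <<'E'
from rig import manip
import cv2
print(manip.get_state(), manip.grasp_offset)
for n in ("scene","top"):
    d=manip.get_image(n); cv2.imwrite(f"pics/{n}0.png",d["frame"][:,:,::-1])
    print({k:v for k,v in d.items() if k!="frame"})
E
```

```text
{'clock': 0.0, 'qpos': array([-1.43194854e+00,  2.76614261e-01,  1.50614522e+00,  4.97498829e-06,
        1.36069757e+00, -1.20944041e-01]), 'qd': array([-0.0008683 , -0.0019804 ,  0.00089161, -0.00076099,  0.00032302,
        0.00043641]), 'effort': array([-1.00040590e-03, -4.16775942e+01, -2.45806146e+01, -7.02153079e-05,
        1.11295294e-02, -3.24981109e-06]), 'position': array([ 0.14765909, -0.55516692,  0.23042391]), 'ee_rot': array([-9.32182373e-04,  9.91575018e-01,  1.29530362e-01, -5.91259415e-06]), 'contact_force': array([ 0.30776525,  0.00994289, -0.04465926]), 'moment': array([-0.00238702,  0.02417853,  0.00896585]), 'gripper_force': 0.0, 'width': 0.08542267180786318} -0.0187
{'fx': 399.00994191470977, 'fy': 399.00994191470977, 'cx': 318.97545240066495, 'cy': 197.87827666765537, 'position': array([ 0.11172083, -0.9699856 ,  0.73952635]), 'attitude': array([ 0.86470271,  0.42909577, -0.10682554, -0.23823171])}
{'fx': 512.5771018450251, 'fy': 512.5771018450251, 'cx': 322.3950822451109, 'cy': 204.42344579951964, 'position': array([ 0.36742392, -0.19071831,  1.55041159]), 'attitude': array([-0.70014656, -0.05836595,  0.04241063,  0.71034467])}
```

View pics/top0.png

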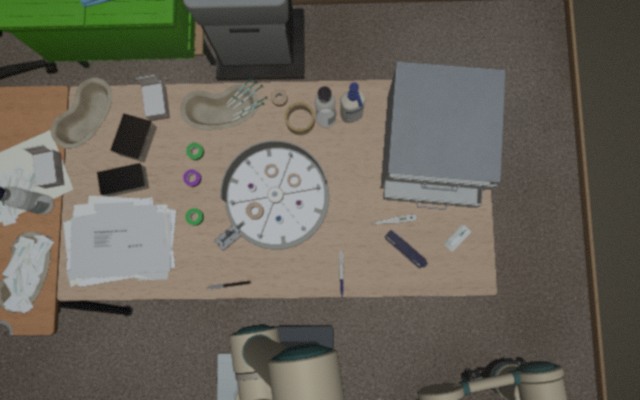

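View pics/scene0.png

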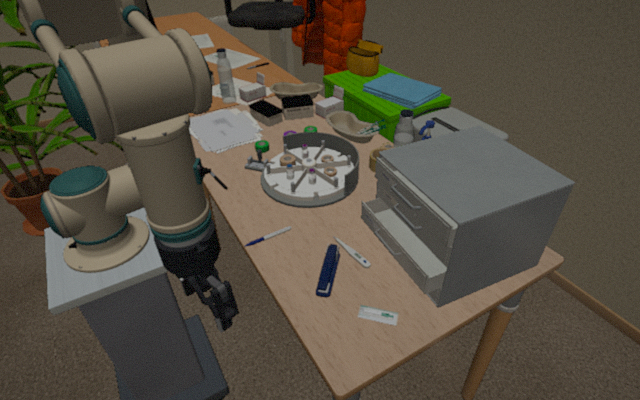

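The top view shows the organiser centred near (276,195) and its bolt near (229,235). The candidates for the wide roll are:
- the tape rolls in the bays at (256,211), (271,170) and (294,180)
- the table rings in green at (195,151) and (195,216), and in purple at (192,178)
- the tan rings at (300,118) and (279,98)

The largest skin-coloured roll in a bay looks like (256,211). I'll check it in a close crop.

Run:
```python
import cv2
i=cv2.imread("pics/top0.png")[135:255,205:345]
cv2.imwrite("pics/crop0.png",cv2.resize(i,None,fx=5,fy=5,interpolation=cv2.INTER_CUBIC))
```

```text
(no output)
```

View pics/crop0.png

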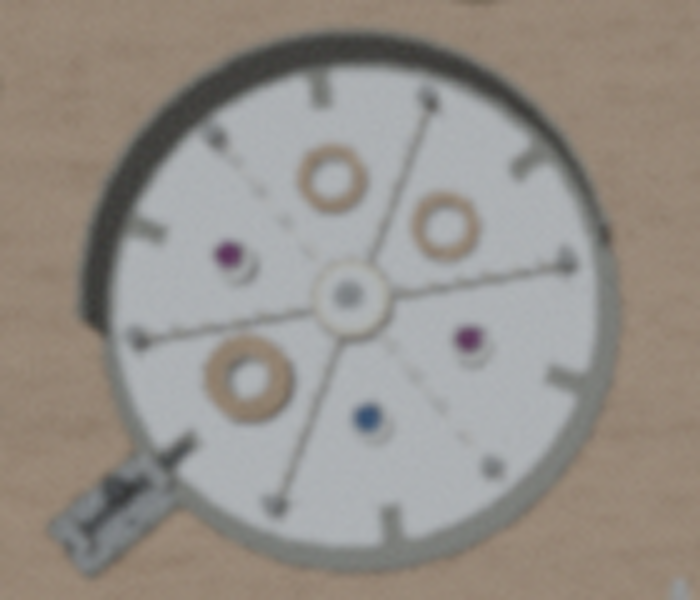

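The crop shows the hub at crop pixel (348,296). The large skin-coloured roll is at (249,378), in the bay by the bolt, so the turntable has to turn +60°. The other two rolls, at (332,178) and (446,226), are clearly smaller. The bolt knob is near (122,487), and the pegs are at (430,98), (217,135), (138,340), (275,507), (492,467) and (568,262).

```bash
cat > h.py <<'E'
import numpy as np
from scipy.spatial.transform import Rotation as R
from scipy.optimize import least_squares
from rig import manip
def quat(q): return R.from_quat(np.roll(q,-1))
def proj_inv(d,uv,z,pos=None,rot=None):
    pos=d["position"] if pos is None else pos; rot=quat(d["attitude"]) if rot is None else rot
    r=rot.apply([(uv[0]-d["cx"])/d["fx"],-(uv[1]-d["cy"])/d["fy"],-1]); return pos+r*(z-pos[2])/r[2]
def yaw(q):  # world heading of tool x axis
    x=quat(q).apply([1,0,0]); return np.degrees(np.arctan2(x[1],x[0]))
def cr(p,o=(205,135),s=5): return (np.array(p)+.5)/s-.5+np.array(o)
E
python3 - <<'E'
from h import *
d=manip.get_image("top")
P={30:(492,467),90:(568,262),150:(430,98),210:(217,135),270:(138,340),330:(275,507)}
W={a:proj_inv(d,cr(p),.068)[:2] for a,p in P.items()}
def pt(s,a,r): t=s[2]+np.pi+np.radians(a); return s[:2]+r*np.array([np.cos(t),np.sin(t)])
f=least_squares(lambda s:np.concatenate([pt(s,a,.13)-w for a,w in W.items()]),[.4,-.05,0])
s=f.x; print("centre,heading deg",s[:2],np.degrees(s[2]),"res mm",np.round(f.fun*1000,1))
print("hub",proj_inv(d,cr((348,296)),.07))
print("knob model",pt(s,-60,.177),"meas",proj_inv(d,cr((122,487)),.07))
o=np.degrees(s[2])+180-60; print("bolt outward world deg",o)
st=manip.get_state(); print("tool x heading",yaw(st["ee_rot"]), R.as_matrix(quat(st["ee_rot"])).round(3).tolist())
for r in (.156,.215): print(r,pt(s,-60,r))
w=manip.get_image("wrist"); print(w["mount"])
E
```

```text
centre,heading deg [ 0.6118802  -0.02036627] 9.258301871006008 res mm [-1.1 -1.3  0.3 -1.8  0.7 -0.3 -0.   1.2  0.7  1.7 -0.6  0.6]
hub [ 0.61408255 -0.01757304  0.07      ]
knob model [0.49987149 0.116685  ] meas [0.50367666 0.1141471  0.07      ]
bolt outward world deg 129.258301871006
tool x heading 14.883949806049584 [[0.966, 0.257, -0.0], [0.257, -0.966, 0.001], [0.0, -0.001, -1.0]]
0.156 [0.51316066 0.10042468]
0.215 [0.47582443 0.14610844]
[[ 5.40478991e-04  9.62680819e-01  2.70638779e-01  6.79874706e-02]
 [ 9.99999618e-01 -3.34255641e-04 -8.08078172e-04 -6.23861233e-04]
 [-6.87458818e-04  2.70639112e-01 -9.62680632e-01 -1.41985969e-01]
 [ 0.00000000e+00  0.00000000e+00  0.00000000e+00  1.00000000e+00]]
```

```bash
R='';
python3 -m pendant '[{"dx":0.0219,"dy":-0.0223,"hand":0},{"dx":0.0219,"dy":-0.0223,"hand":0},{"dx":0.0219,"dy":-0.0223,"hand":0},{"dx":0.0219,"dy":-0.0223,"hand":0},{"dx":0.0219,"dy":-0.0223,"hand":0},{"dx":0.0219,"dy":-0.0223,"hand":0},{"dx":0.0219,"dy":-0.0223,"hand":0},{"dx":0.0219,"dy":-0.0223,"hand":0},{"dx":0.0219,"dy":-0.0223,"hand":0},{"dx":0.0219,"dy":-0.0223,"hand":0},{"dx":0.0219,"dy":-0.0223,"hand":0},{"dx":0.0219,"dy":-0.0223,"hand":0}]' 20
python3 -m pendant '[{"dx":0.0219,"dy":-0.0223},{"dx":0.0219,"dy":-0.0223},{"dx":0.0219,"dy":-0.0223},{"dx":0.0219,"dy":-0.0223},{"dx":0.0219,"dy":-0.0223},{"dx":0.0219,"dy":-0.0223},{"dx":0.0219,"dy":-0.0223},{"dx":0.0219,"dy":-0.0223},{"dx":0.0219,"dy":-0.0223},{"dx":0.0219,"dy":-0.0223},{"dx":0.0219,"dy":-0.0223},{"dx":0.0219,"dy":-0.0223}]'
python3 -m pendant '[{"rz":-7.15},{"rz":-7.15},{"rz":-7.15},{"rz":-7.15},{"rz":-7.15},{"rz":-7.15},{"rz":-7.15},{"rz":-7.15}]'
python3 -m pendant '[{"rz":-7.15},{"rz":-7.15},{"rz":-7.15},{"rz":-7.15},{"rz":-7.15},{"rz":-7.15},{"rz":-7.15},{"rz":-7.15},{},{}]'
python3 - <<'E'
from h import *
import cv2
s=manip.get_state(); print(s["position"],yaw(s["ee_rot"]),s["qpos"],s["contact_force"],s["width"])
w=manip.get_image("wrist"); cv2.imwrite("pics/w1.png",w["frame"][:,:,::-1])
np.save("w1.npy",{"p":s["position"],"q":s["ee_rot"],**{k:v for k,v in w.items() if k!="frame"}},allow_pickle=True)
E
```

```text
[ 0.14765197 -0.55542958  0.23076929] 14.88413561566603 [-1.43200985e+00  2.76383882e-01  1.50560825e+00 -1.86365592e-05
  1.36069324e+00 -1.20986859e-01] [-0.29035043 -0.30912165 -0.17938513] 0.08516343082703534invalid input
invalid input
invalid input
invalid input
```

View pics/w1.png

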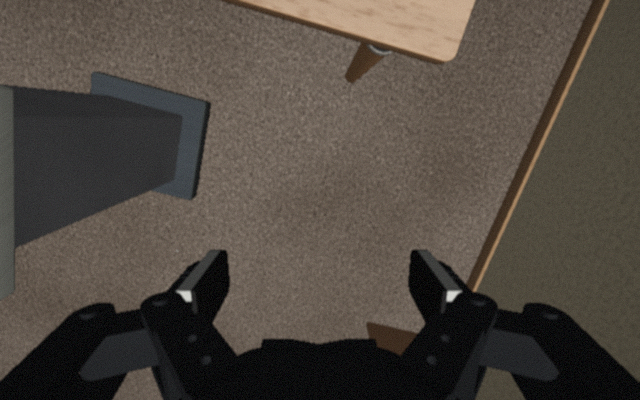

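The wrist image shows only floor and the table corner, because the rows were refused and the arm hasn't moved. Most likely every row needs all seven keys, so I'll try that.

```bash
python3 -m pendant '[{"dx":0,"dy":0,"dz":0,"rx":0,"ry":0,"rz":0,"hand":0}]' 20
python3 -m pendant '[{"dx":0.0219,"dy":-0.0223,"dz":0,"rx":0,"ry":0,"rz":0,"hand":0}]'
```

```text
clock: 0.33
position: [0.1477, -0.5556, 0.2311]
ee_rot: [-0.0, 0.992, 0.13, -0.0]
contact_force: [1.0, 0.0, -0.0]
width: 0.0751
gripper_force: 0.0
clock: 0.42
position: [0.1613, -0.5329, 0.2308]
ee_rot: [0.002, 0.992, 0.128, -0.001]
contact_force: [1.4, -1.5, 0.2]
width: 0.064
gripper_force: 0.0
```

```bash
python3 -m pendant '[{"dx":0.0219,"dy":-0.0223,"dz":0,"rx":0,"ry":0,"rz":0,"hand":0},{"dx":0.0219,"dy":-0.0223,"dz":0,"rx":0,"ry":0,"rz":0,"hand":0},{"dx":0.0219,"dy":-0.0223,"dz":0,"rx":0,"ry":0,"rz":0,"hand":0},{"dx":0.0219,"dy":-0.0223,"dz":0,"rx":0,"ry":0,"rz":0,"hand":0},{"dx":0.0219,"dy":-0.0223,"dz":0,"rx":0,"ry":0,"rz":0,"hand":0},{"dx":0.0219,"dy":-0.0223,"dz":0,"rx":0,"ry":0,"rz":0,"hand":0},{"dx":0.0219,"dy":-0.0223,"dz":0,"rx":0,"ry":0,"rz":0,"hand":0},{"dx":0.0219,"dy":-0.0223,"dz":0,"rx":0,"ry":0,"rz":0,"hand":0},{"dx":0.0219,"dy":-0.0223,"dz":0,"rx":0,"ry":0,"rz":0,"hand":0},{"dx":0.0219,"dy":-0.0223,"dz":0,"rx":0,"ry":0,"rz":0,"hand":0},{"dx":0.0219,"dy":-0.0223,"dz":0,"rx":0,"ry":0,"rz":0,"hand":0}]' 
python3 -m pendant '[{"dx":0.0219,"dy":-0.0223,"dz":0,"rx":0,"ry":0,"rz":0,"hand":0},{"dx":0.0219,"dy":-0.0223,"dz":0,"rx":0,"ry":0,"rz":0,"hand":0},{"dx":0.0219,"dy":-0.0223,"dz":0,"rx":0,"ry":0,"rz":0,"hand":0},{"dx":0.0219,"dy":-0.0223,"dz":0,"rx":0,"ry":0,"rz":0,"hand":0},{"dx":0.0219,"dy":-0.0223,"dz":0,"rx":0,"ry":0,"rz":0,"hand":0},{"dx":0.0219,"dy":-0.0223,"dz":0,"rx":0,"ry":0,"rz":0,"hand":0},{"dx":0.0219,"dy":-0.0223,"dz":0,"rx":0,"ry":0,"rz":0,"hand":0},{"dx":0.0219,"dy":-0.0223,"dz":0,"rx":0,"ry":0,"rz":0,"hand":0},{"dx":0.0219,"dy":-0.0223,"dz":0,"rx":0,"ry":0,"rz":0,"hand":0},{"dx":0.0219,"dy":-0.0223,"dz":0,"rx":0,"ry":0,"rz":0,"hand":0},{"dx":0.0219,"dy":-0.0223,"dz":0,"rx":0,"ry":0,"rz":0,"hand":0},{"dx":0.0219,"dy":-0.0223,"dz":0,"rx":0,"ry":0,"rz":0,"hand":0}]' 
python3 -m pendant '[{"dx":0,"dy":0,"dz":0,"rx":0,"ry":0,"rz":-7.15,"hand":0},{"dx":0,"dy":0,"dz":0,"rx":0,"ry":0,"rz":-7.15,"hand":0},{"dx":0,"dy":0,"dz":0,"rx":0,"ry":0,"rz":-7.15,"hand":0},{"dx":0,"dy":0,"dz":0,"rx":0,"ry":0,"rz":-7.15,"hand":0},{"dx":0,"dy":0,"dz":0,"rx":0,"ry":0,"rz":-7.15,"hand":0},{"dx":0,"dy":0,"dz":0,"rx":0,"ry":0,"rz":-7.15,"hand":0},{"dx":0,"dy":0,"dz":0,"rx":0,"ry":0,"rz":-7.15,"hand":0},{"dx":0,"dy":0,"dz":0,"rx":0,"ry":0,"rz":-7.15,"hand":0}]'
python3 -m pendant '[{"dx":0,"dy":0,"dz":0,"rx":0,"ry":0,"rz":-7.15,"hand":0},{"dx":0,"dy":0,"dz":0,"rx":0,"ry":0,"rz":-7.15,"hand":0},{"dx":0,"dy":0,"dz":0,"rx":0,"ry":0,"rz":-7.15,"hand":0},{"dx":0,"dy":0,"dz":0,"rx":0,"ry":0,"rz":-7.15,"hand":0},{"dx":0,"dy":0,"dz":0,"rx":0,"ry":0,"rz":-7.15,"hand":0},{"dx":0,"dy":0,"dz":0,"rx":0,"ry":0,"rz":-7.15,"hand":0},{"dx":0,"dy":0,"dz":0,"rx":0,"ry":0,"rz":-7.15,"hand":0},{"dx":0,"dy":0,"dz":0,"rx":0,"ry":0,"rz":-7.15,"hand":0},{"dx":0,"dy":0,"dz":0,"rx":0,"ry":0,"rz":0,"hand":0},{"dx":0,"dy":0,"dz":0,"rx":0,"ry":0,"rz":0,"hand":0}]'
cat > wr.py <<'E'
from h import *
import cv2,sys
s=manip.get_state(); print(s["clock"],s["position"],yaw(s["ee_rot"]),s["qpos"],s["contact_force"],s["width"])
w=manip.get_image("wrist"); cv2.imwrite(f"pics/{sys.argv[1]}.png",w["frame"][:,:,::-1])
np.save(f"{sys.argv[1]}.npy",{"p":s["position"],"q":s["ee_rot"],**{k:v for k,v in w.items() if k!="frame"}},allow_pickle=True)
E
python3 wr.py w2
```

```text
clock: 1.33
position: [0.3334, -0.2282, 0.2315]
ee_rot: [0.0, 0.992, 0.129, 0.0]
contact_force: [0.4, -0.6, 0.7]
width: -0.0001
gripper_force: 0.0
clock: 2.33
position: [0.5187, 0.0981, 0.2313]
ee_rot: [0.0, 0.992, 0.13, 0.0]
contact_force: [0.3, -0.2, 0.1]
width: 0.0002
gripper_force: 0.0
clock: 3.0
position: [0.5181, 0.0965, 0.2312]
ee_rot: [0.0, 0.807, 0.591, -0.0]
contact_force: [0.6, 0.7, 0.9]
width: -0.0002
gripper_force: 0.0
clock: 3.83
position: [0.5182, 0.0965, 0.2312]
ee_rot: [0.0, 0.43, 0.903, -0.0]
contact_force: [-0.2, 0.2, -0.6]
width: 0.0
gripper_force: 0.0
3.8333 [0.51815409 0.09652504 0.23124911] 129.10719086954606 [ 5.21977386e-02  2.03727776e-01  1.60444190e+00 -1.14649428e-04
  1.33343991e+00 -6.30324541e-01] [-0.1698091   0.23688847 -0.63735458] 2.4809620795203715e-06
```

View pics/w2.png

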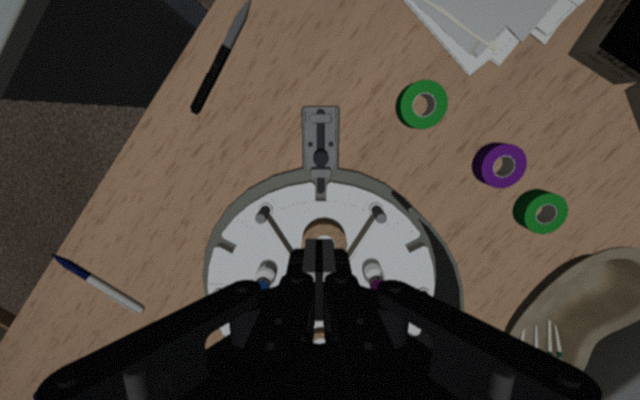

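The wrist view shows the knob at (320,157), the bolt guide block at (320,138), the pegs either side of the bolt bay at (263,213) and (378,212), and the wide roll at (323,232) between the walls. The shut fingers sit inwards of the knob.

```bash
cat > wp.py <<'E'
from h import *
def wpt(name,uv,z):
    w=np.load(name+".npy",allow_pickle=True).item(); T=quat(w["q"]); M=w["mount"]
    return proj_inv(w,uv,z,w["p"]+T.apply(M[:3,3]),T*R.from_matrix(M[:3,:3]))
E
python3 - <<'E'
from wp import *
for uv,z in (((320,157),.07),((263,213),.068),((378,212),.068)):
    p=wpt("w2",uv,z); w=np.load("w2.npy",allow_pickle=True).item()
    v=p[:2]-np.array([.6125,-.019]); print(p,"r",np.hypot(*v),"ang",np.degrees(np.arctan2(v[1],v[0]))-9.26-180, "in tool",quat(w["q"]).inv().apply(p-w["p"]))
E
```

```text
[0.4995624  0.12113556 0.07      ] r 0.17998021383839924 ang -60.394076608018494 in tool [0.030837   0.00110991 0.16124656]
[0.49027904 0.03692222 0.068     ] r 0.13440706063452548 ang -33.84646925662207 in tool [-0.02865394 -0.05921303  0.16325611]
[0.58408352 0.11472602 0.068     ] r 0.1367119067015795 ang -87.26322220104805 in tool [-0.02745008  0.06265273  0.16324634]
```

```bash
python3 -m pendant '[{"dx":0,"dy":0,"dz":0.031,"rx":0,"ry":0,"rz":0,"hand":0},{"dx":0,"dy":0,"dz":0.031,"rx":0,"ry":0,"rz":0,"hand":0},{"dx":0,"dy":0,"dz":0.031,"rx":0,"ry":0,"rz":0,"hand":0},{"dx":0,"dy":0,"dz":0.031,"rx":0,"ry":0,"rz":0,"hand":0},{"dx":0,"dy":0,"dz":0.031,"rx":0,"ry":0,"rz":0,"hand":0},{"dx":0,"dy":0,"dz":0.031,"rx":0,"ry":0,"rz":0,"hand":0},{"dx":0,"dy":0,"dz":0,"rx":0,"ry":0,"rz":0,"hand":0}]' 
python3 -m pendant '[{"dx":0.003,"dy":0,"dz":0,"rx":0,"ry":0,"rz":0,"hand":0},{"dx":0.003,"dy":0,"dz":0,"rx":0,"ry":0,"rz":0,"hand":0},{"dx":0.003,"dy":0,"dz":0,"rx":0,"ry":0,"rz":0,"hand":0},{"dx":0.003,"dy":0,"dz":0,"rx":0,"ry":0,"rz":0,"hand":0},{"dx":0.003,"dy":0,"dz":0,"rx":0,"ry":0,"rz":0,"hand":0},{"dx":0.003,"dy":0,"dz":0,"rx":0,"ry":0,"rz":0,"hand":0}]'
python3 -m pendant '[{"dx":0.002,"dy":0,"dz":0,"rx":0,"ry":0,"rz":0,"hand":0},{"dx":0.002,"dy":0,"dz":0,"rx":0,"ry":0,"rz":0,"hand":0}]'
python3 -m pendant '[{"dx":0.002,"dy":0,"dz":0,"rx":0,"ry":0,"rz":0,"hand":0},{"dx":0.002,"dy":0,"dz":0,"rx":0,"ry":0,"rz":0,"hand":0}]'
```

```text
clock: 4.47
position: [0.5136, 0.0962, 0.0402]
ee_rot: [-0.005, 0.429, 0.903, -0.003]
contact_force: [-0.5, -0.2, -0.2]
width: 0.0001
gripper_force: 0.0
clock: 4.97
position: [0.5082, 0.1107, 0.0468]
ee_rot: [0.002, 0.428, 0.904, 0.001]
contact_force: [1.9, -0.4, 0.4]
width: -0.0001
gripper_force: 0.8
clock: 5.13
position: [0.5048, 0.1138, 0.0459]
ee_rot: [0.001, 0.428, 0.904, 0.0]
contact_force: [1.3, -0.0, 1.7]
width: 0.0001
gripper_force: 0.8
clock: 5.3
position: [0.5018, 0.1167, 0.0454]
ee_rot: [0.0, 0.428, 0.904, 0.0]
contact_force: [1.4, -0.9, 0.7]
width: 0.0002
gripper_force: 0.8
```

```bash
python3 -m pendant '[{"dx":0.002,"dy":0,"dz":0,"rx":0,"ry":0,"rz":0,"hand":0},{"dx":0.001,"dy":0,"dz":0,"rx":0,"ry":0,"rz":0,"hand":0}]'
python3 -m pendant '[{"dx":0.001,"dy":0,"dz":0,"rx":0,"ry":0,"rz":0,"hand":0},{"dx":0.001,"dy":0,"dz":0,"rx":0,"ry":0,"rz":0,"hand":0}]'
python3 -m pendant '[{"dx":0.001,"dy":0,"dz":0,"rx":0,"ry":0,"rz":0,"hand":0},{"dx":0.001,"dy":0,"dz":0,"rx":0,"ry":0,"rz":0,"hand":0}]'
```

```text
clock: 5.47
position: [0.5007, 0.1181, 0.0454]
ee_rot: [0.001, 0.428, 0.904, -0.001]
contact_force: [3.1, -7.0, 0.9]
width: 0.0002
gripper_force: 3.8
clock: 5.63
position: [0.5007, 0.1182, 0.0454]
ee_rot: [0.003, 0.427, 0.904, -0.001]
contact_force: [6.2, -10.9, -2.4]
width: 0.0001
gripper_force: 6.3
clock: 5.8
position: [0.5007, 0.1183, 0.0454]
ee_rot: [0.004, 0.426, 0.904, -0.002]
contact_force: [8.4, -16.0, -2.9]
width: -0.0001
gripper_force: 9.0
```

The bolt is at its stop. Next I back off, lift, swing round to the clockwise side of the -30° peg, and lower.

```bash
python3 -m pendant '[{"dx":-0.006,"dy":0,"dz":0,"rx":0,"ry":0,"rz":0,"hand":0},{"dx":-0.006,"dy":0,"dz":0,"rx":0,"ry":0,"rz":0,"hand":0},{"dx":0,"dy":0,"dz":-0.02,"rx":0,"ry":0,"rz":0,"hand":0},{"dx":0,"dy":0,"dz":-0.02,"rx":0,"ry":0,"rz":0,"hand":0},{"dx":-0.015,"dy":0,"dz":0,"rx":0,"ry":0,"rz":0,"hand":0},{"dx":-0.015,"dy":0,"dz":0,"rx":0,"ry":0,"rz":0,"hand":0},{"dx":-0.0005,"dy":-0.0122,"dz":0,"rx":0,"ry":0,"rz":-5,"hand":0},{"dx":-0.0005,"dy":-0.0122,"dz":0,"rx":0,"ry":0,"rz":-5,"hand":0},{"dx":-0.0005,"dy":-0.0122,"dz":0,"rx":0,"ry":0,"rz":-5,"hand":0},{"dx":0,"dy":0,"dz":0,"rx":0,"ry":0,"rz":0,"hand":0},{"dx":0,"dy":0,"dz":0,"rx":0,"ry":0,"rz":0,"hand":0}]'
python3 wr.py w3
```

```text
clock: 6.72
position: [0.4985, 0.0623, 0.0843]
ee_rot: [-0.001, 0.309, 0.951, -0.0]
contact_force: [0.9, 0.4, -0.1]
width: -0.0
gripper_force: 0.0
6.7167 [0.49852298 0.06225034 0.08430902] 144.0538909063176 [-1.45310150e-02  3.00613641e-01  1.87604137e+00  2.91860961e-04
  9.66710870e-01 -9.58116032e-01] [ 0.86017003  0.42366629 -0.13208052] -2.684258786062277e-05
```

View pics/w3.png

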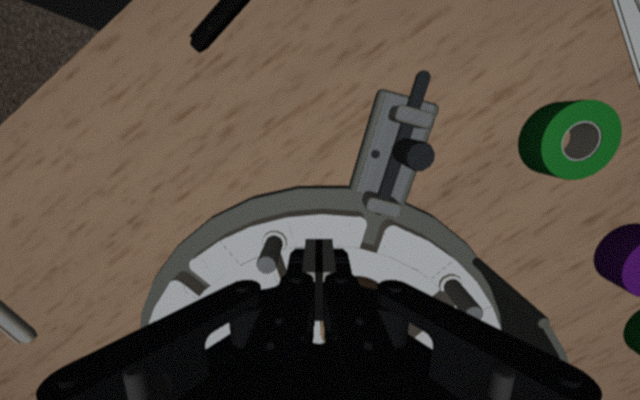

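The bolt is drawn: the knob at (420,155) is clear of the inner guide. The peg to push is at (268,262), left of the fingers at (318,255), and the space below the fingers is free.

```bash
python3 -m pendant '[{"dx":0,"dy":0,"dz":0.02,"rx":0,"ry":0,"rz":0,"hand":0},{"dx":0,"dy":0,"dz":0.019,"rx":0,"ry":0,"rz":0,"hand":0},{"dx":0,"dy":0,"dz":0,"rx":0,"ry":0,"rz":0,"hand":0}]'
python3 -m pendant '[{"dx":-0.0001,"dy":-0.0061,"dz":0,"rx":0,"ry":0,"rz":-2.5,"hand":0},{"dx":-0.0001,"dy":-0.0061,"dz":0,"rx":0,"ry":0,"rz":-2.5,"hand":0},{"dx":-0.0001,"dy":-0.0061,"dz":0,"rx":0,"ry":0,"rz":-2.5,"hand":0},{"dx":-0.0001,"dy":-0.0061,"dz":0,"rx":0,"ry":0,"rz":-2.5,"hand":0},{"dx":-0.0001,"dy":-0.0061,"dz":0,"rx":0,"ry":0,"rz":-2.5,"hand":0},{"dx":-0.0001,"dy":-0.0061,"dz":0,"rx":0,"ry":0,"rz":-2.5,"hand":0}]'
python3 -m pendant '[{"dx":-0.0001,"dy":-0.0061,"dz":0,"rx":0,"ry":0,"rz":-2.5,"hand":0},{"dx":-0.0001,"dy":-0.0061,"dz":0,"rx":0,"ry":0,"rz":-2.5,"hand":0},{"dx":-0.0001,"dy":-0.0061,"dz":0,"rx":0,"ry":0,"rz":-2.5,"hand":0},{"dx":-0.0001,"dy":-0.0061,"dz":0,"rx":0,"ry":0,"rz":-2.5,"hand":0},{"dx":-0.0001,"dy":-0.0061,"dz":0,"rx":0,"ry":0,"rz":-2.5,"hand":0},{"dx":-0.0001,"dy":-0.0061,"dz":0,"rx":0,"ry":0,"rz":-2.5,"hand":0}]'
python3 - <<'E'
from h import *
import cv2
s=manip.get_state(); print(s["position"],yaw(s["ee_rot"]),s["qpos"],np.degrees(np.arctan2(s["position"][1]+.019,s["position"][0]-.6125))%360-189.26)
i=manip.get_image("top")["frame"][135:255,205:345,::-1]
cv2.imwrite("pics/crop1.png",cv2.resize(i,None,fx=5,fy=5,interpolation=cv2.INTER_CUBIC))
E
```

```text
clock: 7.02
position: [0.4969, 0.0633, 0.0433]
ee_rot: [-0.003, 0.307, 0.952, -0.001]
contact_force: [-0.0, -0.1, -0.8]
width: -0.0003
gripper_force: 0.0
clock: 7.52
position: [0.4821, 0.0312, 0.0468]
ee_rot: [0.0, 0.179, 0.984, 0.0]
contact_force: [-0.1, 0.8, 0.2]
width: 0.0
gripper_force: 0.3
clock: 8.02
position: [0.4735, -0.0044, 0.0468]
ee_rot: [0.0, 0.049, 0.999, 0.0]
contact_force: [0.0, 1.1, -0.6]
width: -0.0001
gripper_force: 0.3
[ 0.47347557 -0.00440137  0.04683993] 174.35310451587952 [-1.56795144e-01  3.12115986e-01  1.98470263e+00  6.88090202e-04
  8.44272558e-01 -1.62949163e+00] -15.25452697112695
```

View pics/crop1.png

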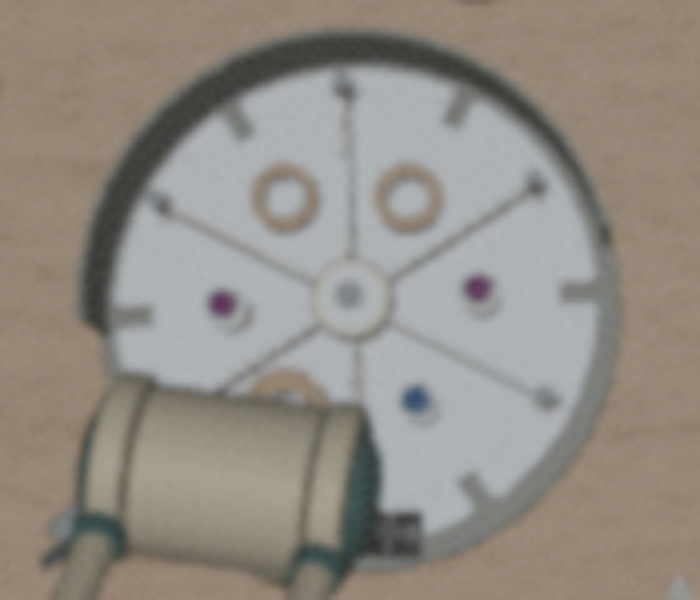

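The turntable has turned about 25° with the contents in place. The pegs are now at (345,90), (537,186), (547,398) and (160,203).

```bash
cat > q.py <<'E'
from h import *
def q(P,o=(205,135),s=5):
    d=manip.get_image("top"); C=np.array([.6119,-.0204])
    for p in P:
        v=proj_inv(d,cr(p,o,s),.068)[:2]-C; a=np.degrees(np.arctan2(v[1],v[0]))-189.26-30
        print(p,"r",round(np.hypot(*v),4),"q mod 60",round(a%60,2))
E
python3 -c "
from q import *
q([(345,90),(537,186),(547,398),(160,203)])"
```

```text
(345, 90) r 0.1267 q mod 60 22.97
(537, 186) r 0.1274 q mod 60 22.17
(547, 398) r 0.1281 q mod 60 22.95
(160, 203) r 0.1294 q mod 60 23.05
```

```bash
python3 -m pendant '[{"dx":-0.0001,"dy":-0.0061,"dz":0,"rx":0,"ry":0,"rz":-2.5,"hand":0},{"dx":-0.0001,"dy":-0.0061,"dz":0,"rx":0,"ry":0,"rz":-2.5,"hand":0},{"dx":-0.0001,"dy":-0.0061,"dz":0,"rx":0,"ry":0,"rz":-2.5,"hand":0},{"dx":-0.0001,"dy":-0.0061,"dz":0,"rx":0,"ry":0,"rz":-2.5,"hand":0},{"dx":-0.0001,"dy":-0.0061,"dz":0,"rx":0,"ry":0,"rz":-2.5,"hand":0},{"dx":-0.0001,"dy":-0.0061,"dz":0,"rx":0,"ry":0,"rz":-2.5,"hand":0},{"dx":-0.0001,"dy":-0.0061,"dz":0,"rx":0,"ry":0,"rz":-2.5,"hand":0},{"dx":-0.0001,"dy":-0.0061,"dz":0,"rx":0,"ry":0,"rz":-2.5,"hand":0},{"dx":-0.0001,"dy":-0.0061,"dz":0,"rx":0,"ry":0,"rz":-2.5,"hand":0},{"dx":-0.0001,"dy":-0.0061,"dz":0,"rx":0,"ry":0,"rz":-2.5,"hand":0},{"dx":-0.0001,"dy":-0.0061,"dz":0,"rx":0,"ry":0,"rz":-2.5,"hand":0}]'
python3 -m pendant '[{"dx":0,"dy":-0.0036,"dz":0,"rx":0,"ry":0,"rz":-1.5,"hand":0},{"dx":0,"dy":-0.0024,"dz":0,"rx":0,"ry":0,"rz":-1,"hand":0},{"dx":0,"dy":-0.0024,"dz":0,"rx":0,"ry":0,"rz":-1,"hand":0},{"dx":0,"dy":-0.0024,"dz":0,"rx":0,"ry":0,"rz":-1,"hand":0},{"dx":0,"dy":-0.0024,"dz":0,"rx":0,"ry":0,"rz":-1,"hand":0},{"dx":0,"dy":0,"dz":0,"rx":0,"ry":0,"rz":0,"hand":0},{"dx":0,"dy":0,"dz":0,"rx":0,"ry":0,"rz":0,"hand":0},{"dx":0,"dy":0,"dz":0,"rx":0,"ry":0,"rz":0,"hand":0}]'
python3 - <<'E'
from h import *
import cv2
s=manip.get_state(); print(s["position"],yaw(s["ee_rot"]),s["qpos"],np.degrees(np.arctan2(s["position"][1]+.019,s["position"][0]-.6125))%360-189.26)
i=manip.get_image("top")["frame"][135:255,205:345,::-1]
cv2.imwrite("pics/crop2.png",cv2.resize(i,None,fx=5,fy=5,interpolation=cv2.INTER_CUBIC))
E
```

```text
clock: 9.03
position: [0.4817, -0.0701, 0.0465]
ee_rot: [-0.0, -0.189, 0.982, 0.0]
contact_force: [-0.6, 0.1, 0.2]
width: -0.0
gripper_force: 0.4
clock: 9.7
position: [0.4874, -0.0826, 0.0464]
ee_rot: [0.0, -0.236, 0.972, -0.0]
contact_force: [0.2, -0.5, -0.4]
width: -0.0001
gripper_force: 0.3
[ 0.48743274 -0.08264854  0.04639461] -152.7316385140517 [-3.08682412e-01  3.38101849e-01  1.94149303e+00 -2.10875114e-04
  8.61247833e-01 -2.35526397e+00] 17.712201395940014
```

View pics/crop2.png

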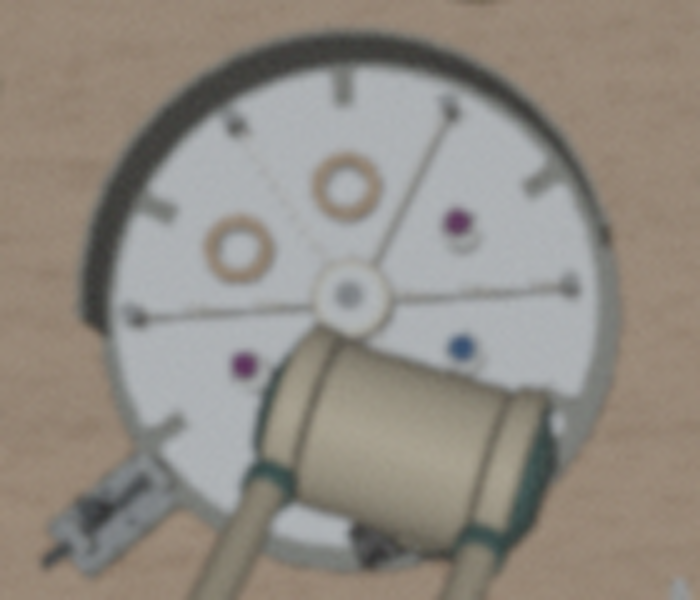

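Pegs now at (236,123), (452,107), (570,286) and (136,317), a few degrees short of true.

```bash
python3 -c "
from q import *
q([(236,123),(452,107),(570,286),(136,317)]);q([(217,135),(430,98),(568,262),(138,340)])"
```

```text
(236, 123) r 0.1284 q mod 60 53.68
(452, 107) r 0.1292 q mod 60 53.71
(570, 286) r 0.1276 q mod 60 53.56
(136, 317) r 0.1283 q mod 60 54.28
(217, 135) r 0.1293 q mod 60 59.59
(430, 98) r 0.1292 q mod 60 0.04
(568, 262) r 0.1281 q mod 60 59.99
(138, 340) r 0.1285 q mod 60 0.42
```

```bash
python3 -m pendant '[{"dx":0,"dy":-0.0024,"dz":0,"rx":0,"ry":0,"rz":-1,"hand":0},{"dx":0,"dy":-0.0024,"dz":0,"rx":0,"ry":0,"rz":-1,"hand":0},{"dx":0,"dy":-0.0024,"dz":0,"rx":0,"ry":0,"rz":-1,"hand":0},{"dx":0,"dy":-0.0024,"dz":0,"rx":0,"ry":0,"rz":-1,"hand":0},{"dx":0,"dy":-0.0024,"dz":0,"rx":0,"ry":0,"rz":-1,"hand":0},{"dx":0,"dy":-0.0024,"dz":0,"rx":0,"ry":0,"rz":-1,"hand":0},{"dx":0,"dy":0,"dz":0,"rx":0,"ry":0,"rz":0,"hand":0},{"dx":0,"dy":0,"dz":0,"rx":0,"ry":0,"rz":0,"hand":0},{"dx":0,"dy":0,"dz":0,"rx":0,"ry":0,"rz":0,"hand":0}]'
python3 - <<'E'
from h import *
import cv2
s=manip.get_state(); print(s["position"],yaw(s["ee_rot"]),s["qpos"],np.degrees(np.arctan2(s["position"][1]+.019,s["position"][0]-.6125))%360-189.26)
i=manip.get_image("top")["frame"][135:255,205:345,::-1]
cv2.imwrite("pics/crop3.png",cv2.resize(i,None,fx=5,fy=5,interpolation=cv2.INTER_CUBIC))
E
```

```text
clock: 10.6
position: [0.4943, -0.0952, 0.0463]
ee_rot: [0.0, -0.286, 0.958, -0.0]
contact_force: [-0.4, 0.2, -0.2]
width: -0.0
gripper_force: 0.0
[ 0.49434104 -0.09516523  0.04629625] -146.7240051184238 [-3.28338266e-01  3.49412779e-01  1.92200856e+00 -2.55048993e-04
  8.69952110e-01 -2.47974582e+00] 23.5458160445003
```

View pics/crop3.png

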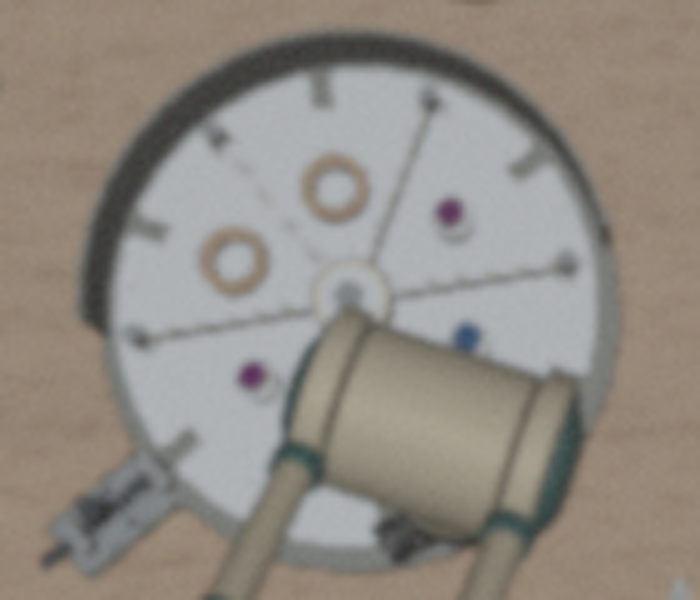

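Pegs are back at (217,135), (430,99), (567,263) and (138,340), the same as the locked pattern, so q = 60° to within 0.5°. Now I back off, lift, swing back, and come down outside the knob.

```bash
python3 -m pendant '[{"dx":0,"dy":0.003,"dz":0,"rx":0,"ry":0,"rz":0,"hand":0},{"dx":0,"dy":0.003,"dz":-0.01,"rx":0,"ry":0,"rz":0,"hand":0},{"dx":0,"dy":0,"dz":-0.025,"rx":0,"ry":0,"rz":0,"hand":0},{"dx":0,"dy":0,"dz":-0.025,"rx":0,"ry":0,"rz":0,"hand":0},{"dx":0,"dy":0,"dz":0,"rx":0,"ry":0,"rz":0,"hand":0}]'
python3 -m pendant '[{"dx":-0.001,"dy":0.0168,"dz":0,"rx":0,"ry":0,"rz":7,"hand":0},{"dx":-0.001,"dy":0.0168,"dz":0,"rx":0,"ry":0,"rz":7,"hand":0},{"dx":-0.001,"dy":0.0168,"dz":0,"rx":0,"ry":0,"rz":7,"hand":0},{"dx":-0.001,"dy":0.0168,"dz":0,"rx":0,"ry":0,"rz":7,"hand":0},{"dx":-0.001,"dy":0.0168,"dz":0,"rx":0,"ry":0,"rz":7,"hand":0},{"dx":-0.001,"dy":0.0168,"dz":0,"rx":0,"ry":0,"rz":7,"hand":0},{"dx":-0.001,"dy":0.0168,"dz":0,"rx":0,"ry":0,"rz":7,"hand":0},{"dx":-0.001,"dy":0.0168,"dz":0,"rx":0,"ry":0,"rz":7,"hand":0},{"dx":-0.001,"dy":0.0168,"dz":0,"rx":0,"ry":0,"rz":7,"hand":0},{"dx":-0.001,"dy":0.0168,"dz":0,"rx":0,"ry":0,"rz":7,"hand":0},{"dx":-0.001,"dy":0.0168,"dz":0,"rx":0,"ry":0,"rz":7,"hand":0},{"dx":-0.001,"dy":0.0168,"dz":0,"rx":0,"ry":0,"rz":7,"hand":0}]'
python3 -m pendant '[{"dx":0.028,"dy":0,"dz":0,"rx":0,"ry":0,"rz":0,"hand":0},{"dx":0.028,"dy":0,"dz":0,"rx":0,"ry":0,"rz":0,"hand":0},{"dx":0.028,"dy":0,"dz":0,"rx":0,"ry":0,"rz":0,"hand":0},{"dx":0,"dy":0,"dz":0,"rx":0,"ry":0,"rz":0,"hand":0},{"dx":0,"dy":0,"dz":0,"rx":0,"ry":0,"rz":0,"hand":0}]'
python3 - <<'E'
from h import *
s=manip.get_state(); p=s["position"]; v=p[:2]-np.array([.6125,-.019])
print(p,yaw(s["ee_rot"]),np.hypot(*v),np.degrees(np.arctan2(v[1],v[0]))-189.26)
k=np.array([.5007,.1183])+.018*np.array([np.cos(np.radians(129.26)),np.sin(np.radians(129.26))])
print("knob in tool",quat(s["ee_rot"]).inv().apply([*(k-p[:2]),0]))
E
```

```text
clock: 11.07
position: [0.494, -0.0906, 0.1111]
ee_rot: [0.004, -0.287, 0.958, -0.003]
contact_force: [1.0, 0.5, -0.3]
width: -0.0001
gripper_force: 0.0
clock: 12.07
position: [0.5181, 0.0936, 0.1064]
ee_rot: [-0.0, 0.431, 0.903, -0.0]
contact_force: [0.3, -0.1, 0.4]
width: 0.0001
gripper_force: 0.0
clock: 12.48
position: [0.4642, 0.1583, 0.1064]
ee_rot: [-0.0, 0.427, 0.904, -0.0]
contact_force: [-0.1, -0.7, 0.0]
width: 0.0002
gripper_force: 0.0
[0.46416977 0.15833129 0.10642055] 129.44203639570193 0.2311887660358506 -59.348924284205
knob in tool [-3.61225223e-02  2.83653291e-03  2.74871923e-07]
```

```bash
python3 -m pendant '[{"dx":0,"dy":0.003,"dz":0.03,"rx":0,"ry":0,"rz":0,"hand":0},{"dx":0,"dy":0,"dz":0.02,"rx":0,"ry":0,"rz":0,"hand":0},{"dx":0,"dy":0,"dz":0.011,"rx":0,"ry":0,"rz":0,"hand":0},{"dx":0,"dy":0,"dz":0,"rx":0,"ry":0,"rz":0,"hand":0},{"dx":-0.005,"dy":0,"dz":0,"rx":0,"ry":0,"rz":0,"hand":0},{"dx":-0.005,"dy":0,"dz":0,"rx":0,"ry":0,"rz":0,"hand":0},{"dx":-0.003,"dy":0,"dz":0,"rx":0,"ry":0,"rz":0,"hand":0},{"dx":-0.003,"dy":0,"dz":0,"rx":0,"ry":0,"rz":0,"hand":0},{"dx":-0.003,"dy":0,"dz":0,"rx":0,"ry":0,"rz":0,"hand":0}]'
python3 -m pendant '[{"dx":-0.002,"dy":0,"dz":0,"rx":0,"ry":0,"rz":0,"hand":0},{"dx":-0.002,"dy":0,"dz":0,"rx":0,"ry":0,"rz":0,"hand":0},{"dx":-0.002,"dy":0,"dz":0,"rx":0,"ry":0,"rz":0,"hand":0},{"dx":-0.002,"dy":0,"dz":0,"rx":0,"ry":0,"rz":0,"hand":0}]'
python3 -m pendant '[{"dx":-0.002,"dy":0,"dz":0,"rx":0,"ry":0,"rz":0,"hand":0},{"dx":-0.002,"dy":0,"dz":0,"rx":0,"ry":0,"rz":0,"hand":0}]'
python3 -m pendant '[{"dx":-0.002,"dy":0,"dz":0,"rx":0,"ry":0,"rz":0,"hand":0},{"dx":-0.002,"dy":0,"dz":0,"rx":0,"ry":0,"rz":0,"hand":0}]'
```

```text
clock: 13.23
position: [0.4808, 0.1446, 0.0461]
ee_rot: [0.001, 0.429, 0.903, 0.001]
contact_force: [0.3, 1.6, 1.1]
width: -0.0001
gripper_force: 0.8
clock: 13.57
position: [0.4849, 0.1384, 0.0454]
ee_rot: [0.0, 0.428, 0.904, 0.0]
contact_force: [-0.9, 1.7, 1.5]
width: 0.0001
gripper_force: 0.8
clock: 13.73
position: [0.4874, 0.1352, 0.0452]
ee_rot: [-0.0, 0.428, 0.904, -0.0]
contact_force: [-0.7, 1.6, 1.0]
width: 0.0002
gripper_force: 0.8
clock: 13.9
position: [0.4886, 0.1335, 0.0452]
ee_rot: [-0.002, 0.429, 0.903, 0.001]
contact_force: [-4.9, 11.2, 5.3]
width: -0.0002
gripper_force: 6.0
```

```bash
python3 -m pendant '[{"dx":-0.002,"dy":0,"dz":0,"rx":0,"ry":0,"rz":0,"hand":0},{"dx":-0.002,"dy":0,"dz":0,"rx":0,"ry":0,"rz":0,"hand":0}]'
python3 -m pendant '[{"dx":0.01,"dy":0,"dz":0,"rx":0,"ry":0,"rz":0,"hand":0},{"dx":0.01,"dy":0,"dz":0,"rx":0,"ry":0,"rz":0,"hand":0},{"dx":0,"dy":0,"dz":-0.03,"rx":0,"ry":0,"rz":0,"hand":0},{"dx":0,"dy":0,"dz":-0.035,"rx":0,"ry":0,"rz":0,"hand":0},{"dx":0,"dy":0.0,"dz":-0.035,"rx":0,"ry":0,"rz":0,"hand":0},{"dx":0,"dy":0.0,"dz":-0.035,"rx":0,"ry":0,"rz":0,"hand":0},{"dx":-0.04,"dy":0.0,"dz":-0.01,"rx":0,"ry":0,"rz":0,"hand":0},{"dx":-0.02,"dy":0,"dz":0,"rx":0,"ry":0,"rz":0,"hand":0},{"dx":0,"dy":0,"dz":0,"rx":0,"ry":0,"rz":0,"hand":0},{"dx":0,"dy":0,"dz":0,"rx":0,"ry":0,"rz":0,"hand":0}]'
python3 wr.py w4
```

```text
clock: 14.07
position: [0.4886, 0.1334, 0.0452]
ee_rot: [-0.005, 0.43, 0.903, 0.002]
contact_force: [-9.9, 21.2, 8.6]
width: -0.0001
gripper_force: 11.5
clock: 14.9
position: [0.5179, 0.0973, 0.1901]
ee_rot: [-0.0, 0.429, 0.903, -0.0]
contact_force: [-0.7, 0.9, -0.7]
width: -0.0001
gripper_force: 0.0
14.9 [0.51788129 0.09731346 0.19005558] 129.19545861562543 [ 5.41977327e-02  2.31608306e-01  1.67324483e+00 -8.23693035e-04
  1.23720224e+00 -6.29622033e-01] [-0.66571642  0.94843149 -0.66420432] -0.0001463621534610227
```

View pics/w4.png

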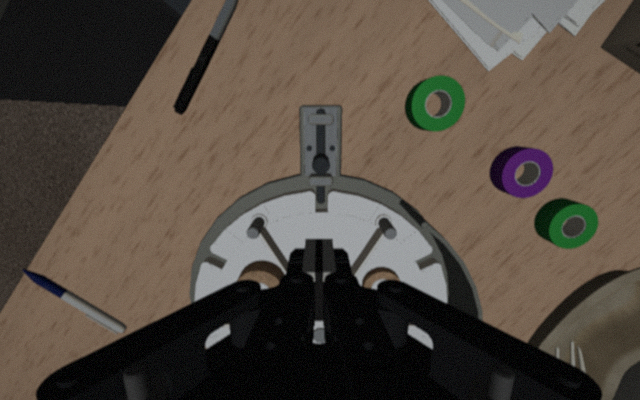

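The bolt is home: the knob at (320,162) sits against the inner guide and the nose is in the notch, as at the start. The wide roll is in the front bay at (262,273). The hand is clear of everything.

```bash
python3 -c "
from rig import manip
print(manip.sign_off())"
```

```text
the job is handed in; nothing more can be done
None
```

The wide roll's bay now faces the front and the bolt is locked home; I handed the job in at about 15 s of the 67 s allowed, and no verdict came back.

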